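# Take the painted roller out of its stand for washing

## Robot

A 6-joint arm with a two-finger parallel gripper is mounted at the origin on the work surface. World frame = base frame: x ahead of the robot, y to its left, z up, the work surface at z = 0. Lengths are in m, angles in rad, forces in N, time in s.
With the tool pointing down it reaches from about 0.3 to 0.875 m from the base axis. Payload 6.4 kg.
Tool frame: the origin (TCP) lies midway between the tips of the shut fingers; the grasp point (between the pads) lies 19 mm behind it; z points along the fingers, y is the direction in which the jaws open and shut (so a half turn about z gives the same grasp; the last joint's range is limited). The gripper opens to 85 mm and grips with 20 to 120 N. Pads are 22 mm wide; open, the fingers measure 114 mm over their backs; the gripper's body (76 mm by 85 mm) begins 54 mm behind the grasp point. The pads swing forward as they close: fully open they stand 13 mm farther back than shut.
Start: joints at [-1.555, 0.181, 1.607, -0, 1.354, -0.206], TCP at [0.127, -0.561, 0.231] pointing down, gripper open.
Joint ranges: [-2.99, 2.99], [-0.89, 2.07], [0.3, 2.58], [-1.14, 4.28], [0, 2.63], [-3.12, 3.12]. Speed limits (rad/s): [2.57, 2.57, 3.01, 3.14, 3.14, 3.14].

## Interface

Orientations are given as a unit quaternion [w, x, y, z].
In Python, from rig import arm gives the robot as it stands. Calls block until the motion is done:
- arm.goto(position, orientation): joint-space move of the TCP to a pose.
- arm.servo_line(position, speed=0.15, rot=None, until_force=None): straight line of the TCP; rot=None keeps the orientation; speed is the mean speed in m/s. With until_force (N) it stops when the force on the tool has changed by that much, and returns True; else False.
- arm.movej(angles): joint-space move.
- arm.open() and arm.grasp(grip_force=None): open the fingers fully, or close them until they stop; grip_force is the grip in N (None keeps the last).
- arm.wait(seconds).
- arm.solve_ik(position, orientation): joint angles nearest the present ones, or None.
- arm.capture(name): name is "scene" or "top" or "wrist"; returns (picture, depth): 400x640x3 uint8, red, green, blue; 400x640 float32, m along the optical axis (not along the pixel's ray), 0 where there is no reading.
- arm.camera_info(name): a dict with "fx", "fy", "cx", "cy" (pixels), "T" (4x4, takes a point from camera to world coordinates); the wrist camera has in their place "T_tool_cam" (4x4, takes a point from camera to tool coordinates, whose origin is the TCP and whose axes are the flange's). Camera axes: x right, y down, z forward; pixel columns grow to the right and rows downward; lengths in m; the calibration is good to about 2 mm. A picture is of the moment at which its call begins: read the wrist's pose just before it. camera_info takes no time and is no camera call.
A pose or a line that the arm cannot do raises arm.IKError and nothing moves.
- arm.finish_job(): hands the job in, once; it reports no verdict.
Readings, each from a call of its own:
- arm.get_clock(): time.
- arm.get_joint_pos(): joint angles.
- arm.get_qvel(): joint speeds.
- arm.get_tau(): joint torques, N m.
- arm.get_tcp_pos(): TCP position.
- arm.get_orientation(): TCP orientation.
- arm.get_force(): force on the tool from outside, world axes, zero at the start.
- arm.get_wrist_torque(): the same for the moment, N m.
- arm.get_finger_gap(): opening from 0.0 (shut) to 1.0 (fully open).
Only numpy, scipy, OpenCV 4.12 (cv2) and the standard library are available. Lean on these libraries where they do the work, as an engineer would, in place of code of your own. Each camera call takes 0.05 s, during which the arm holds its last target. There are 200 camera calls.

## Task

Flip the yellow cam lever on the roller stand fully open, over towards the robot, then take the red roller out of the stand by bringing its axle forward, towards the robot, and lowering it out of the open slots. Lay the red roller gently in the blue wash tray, lengthwise, and leave the lever open.

Things in the scene. Friction and masses are not known exactly. Their poses are not given: they have to be found in the camera images.
- stand: Grey fixed stand. Origin on the bench below the seated roller; x from the arms' free front end (-x) to the posts (x=80..110), y along the axle. In mm: arms 10 thick at y=+-80, x=-73..80, z=146..195, free below for x<40. Slot in each: axle seat x=0 z=170 on a ledge ending at x=-11; then open downwards to x=-41; roof z=183. Axle's way out: up 4, 26 to -x, down 40 or more, then freely to -x.
- lever (a joint): Cam lever with yellow handle. 0-0.1 rad locked: its nose blocks the axle; 1.6 is the open stop, past 1.0 is clear. Pivot along y at stand x=-57, z=170 mm. Handle: 13 mm bar at stand y=+110, ending in a 20 mm ball 85 mm from the pivot; at value q it leans 0.75-q rad from vertical to stand +x. Push it over to stand -x with about 3 N; it stays where left.
- roller_center (a point): Centre of the red roller: drum 50 mm across, 120 mm long, steel axle 10 mm across, 196 mm long, about 0.35 kg; the axle is its frame's y. Starts seated in the stand, where it stays by itself once the lever is open; grip across the drum from above. The white spare roller of the same form, in the grey tray, is not wanted.
- wash_tray: Blue open tray fixed to the bench: 180 x 260 mm outside (its x and y), walls 40 mm high and 5 mm thick, floor 5 mm thick. Origin at the centre of its underside. The roller's centre is 30 mm above the bench when it lies inside. A grey tray of the same form stands on the other side of the stand.
There are look-alikes about, which are no part of the job. Of the things that look like the part that bears roller_center, the middle-sized one is meant.

How it is judged:
By the outcome, as a careful person would: the job done as asked, in the order asked, and still so for the second after the job is handed in, with the robot touching nothing.
It also fails if it takes over 58 s, if anything falls off the work surface, if the arm or the gripper's body presses on something with over 40 N, if the wrist force passes 120 N, or if a joint passes its speed limit or range.

## Working session

There is one attempt and no reset: what is moved stays moved. The work goes in short steps, each a Python script; the robot and the scene stay as the last script left them, time stands still between calls to the robot, and variables do not carry over. Pictures are saved under pics/ and viewed, about 8 in all and at most 12, crops included, and the job is handed in when it is done.

```bash
ls; mkdir -p pics
cat > h.py <<'E'
import numpy as np, cv2
from rig import arm
def snap(n,f):
    p,d=arm.capture(n); cv2.imwrite(f'pics/{f}.png',p[:,:,::-1]); np.save(f'pics/{f}.npy',d); return p,d
def px(n,d,u,v,T=None,r=2):
    c=arm.camera_info(n); w=d[v-r:v+r+1,u-r:u+r+1]; w=w[w>0]; z=np.median(w)
    P=np.array([(u-c['cx'])/c['fx']*z,(v-c['cy'])/c['fy']*z,z,1]); return ((c['T'] if T is None else T)@P)[:3]
E
python3 - <<'E'
from h import *
for n in('scene','top'): snap(n,n+'0'); c=arm.camera_info(n); print(c)
E
```

```text
pics
{'fx': 491.85281715141633, 'fy': 491.85281715141633, 'cx': 314.8993140520748, 'cy': 192.04172979143019, 'T': array([[-0.22446154,  0.77961148, -0.58465627,  1.23925645],
       [ 0.97439097,  0.18780115, -0.12366473,  0.19538245],
       [ 0.01338867, -0.59744176, -0.80180053,  1.27012394],
       [ 0.        ,  0.        ,  0.        ,  1.        ]])}
{'fx': 418.71790596593536, 'fy': 418.71790596593536, 'cx': 314.20687310790044, 'cy': 197.2633743154548, 'T': array([[-0.00458459, -0.99780931,  0.06599663,  0.33365736],
       [-0.99978341,  0.00323387, -0.0205589 ,  0.03334125],
       [ 0.02030044, -0.06607659, -0.99760803,  1.29812844],
       [ 0.        ,  0.        ,  0.        ,  1.        ]])}
```

View pics/scene0.png

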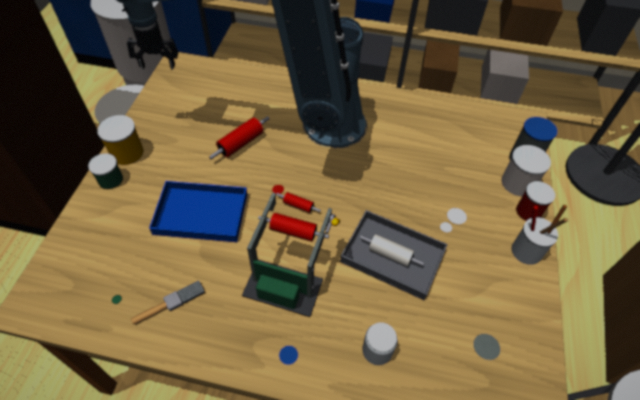

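View pics/top0.png

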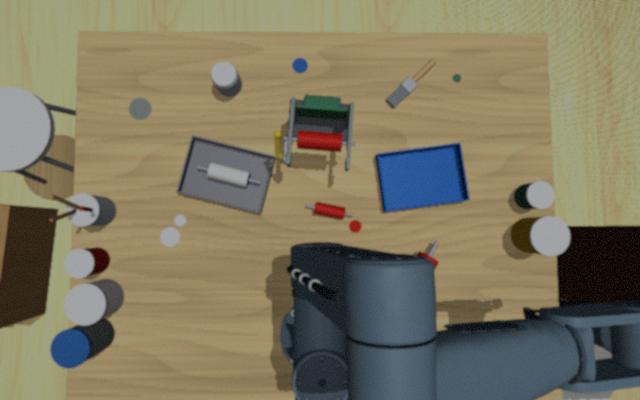

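Red candidates in the top view: the roller seated in the stand (320,141), a small roller on the bench (330,211), and a larger one by the arm (428,258). There is also a red disc (355,226), and the white roller at (228,175). The seated, middle-sized one is the target. Blue tray at (421,178), yellow lever at (279,146).

Run:
```python
from h import *
p=cv2.imread('pics/top0.png');d=np.load('pics/top0.npy')
cv2.imwrite('pics/crop1.png',cv2.resize(p[85:225,260:480],None,fx=3.6,fy=3.6,interpolation=cv2.INTER_CUBIC))
for n,u,v in[('roller',320,141),('small',330,211),('big',428,259),('trayc',421,178)]: print(n,px('top',d,u,v,r=1).round(3))
def mask(lo,hi,box):
    h=cv2.cvtColor(p,cv2.COLOR_BGR2HSV);m=cv2.inRange(h,lo,hi);o=np.zeros_like(m);a,b,c,e=box;o[b:e,a:c]=m[b:e,a:c];return o
for n,m in[('red',mask((0,150,80),(8,255,255),(280,120,360,165))|mask((172,150,80),(180,255,255),(280,120,360,165))),('blue',mask((100,150,30),(125,255,255),(370,140,475,220))),('yel',mask((20,120,60),(35,255,255),(268,125,290,170)))]:
    v,u=np.nonzero(m);P=np.array([px('top',d,a,b,r=0) for a,b in zip(u,v) if d[b,a]>0])
    print(n,len(P),P.min(0).round(3),P.max(0).round(3),np.median(P,0).round(3))
    if n!='yel':
        z0=0.02 if n=='blue' else .17
        print(cv2.minAreaRect(P[:,:2].astype(np.float32)))
    else: print(np.c_[u,v][::6].tolist(), P[::6].round(3).tolist())
```

```text
roller [ 0.558 -0.006  0.192]
small [ 0.375 -0.04   0.038]
big [ 0.29  -0.123  0.762]
trayc [ 0.479 -0.327  0.004]
red 740 [ 0.535 -0.068  0.009] [0.622 0.056 0.198] [ 0.56  -0.006  0.19 ]
((0.5782901644706726, -0.0053134486079216), (0.12444289028644562, 0.08461211621761322), 89.10823059082031)Traceback (most recent call last):
  File "<stdin>", line 8, in <module>
  File "h.py", line 6, in px
    c=arm.camera_info(n); w=d[v-r:v+r+1,u-r:u+r+1]; w=w[w>0]; z=np.median(w)
ValueError: time passes only in moves, steps and waits
```

View pics/crop1.png

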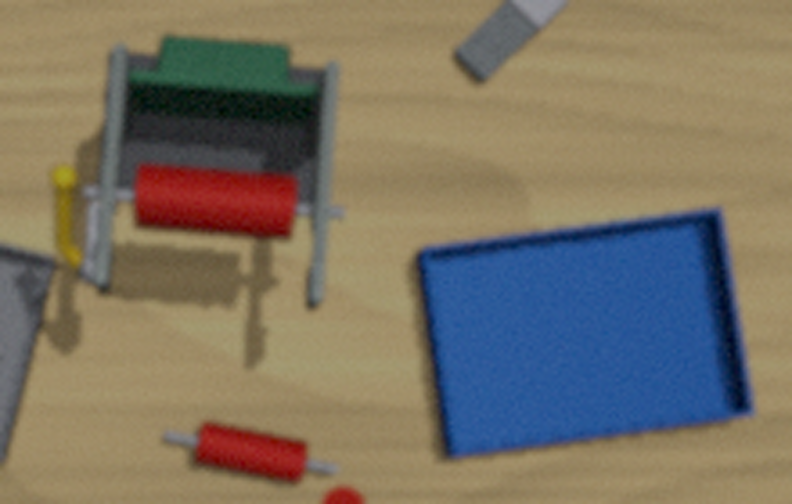

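```bash
cat >> h.py <<'E'
def ray(c,T,u,v,z):
    r=T[:3,:3]@np.array([(u-c['cx'])/c['fx'],(v-c['cy'])/c['fy'],1]); o=T[:3,3]
    return o+r*(z-o[2])/r[2]
E
python3 - <<'E'
from h import *
c=arm.camera_info('top');T=c['T']
f=lambda x,y,z:ray(c,T,260+(x+.5)/3.6-.5,85+(y+.5)/3.6-.5,z)
g={}
for n,x,y,z in[('axL',88,191,.17),('axR',340,212,.17),('drL',136,195,.19),('drR',297,206,.19),('armLf',103,288,.195),('armLb',119,48,.195),('armRf',315,303,.195),('armRb',334,66,.195),
 ('t1',420,250,.04),('t2',718,211,.04),('t3',750,410,.04),('t4',447,457,.04),('ball',64,176,.23),('levbase',75,262,.17)]:
    g[n]=f(x,y,z);print(n,g[n].round(4))
a=g['axL']-g['axR'];print('yaw axle',np.arctan2(-a[0],a[1]),np.linalg.norm(a))
for s in'LR':
    b=g['arm%sb'%s]-g['arm%sf'%s];print('arm yaw',np.arctan2(b[1],b[0]),np.linalg.norm(b))
t=[g['t%d'%i] for i in(1,2,3,4)]
print('tray c',sum(t)/4)
for i,j in[(0,1),(3,2),(0,3),(1,2)]:
    e=t[j]-t[i];print(np.linalg.norm(e),np.arctan2(e[1],e[0]))
E
```

```text
axL [0.5711 0.0914 0.17  ]
axR [ 0.5549 -0.0994  0.17  ]
drL [0.5638 0.0547 0.19  ]
drR [ 0.5555 -0.065   0.19  ]
armLf [0.4935 0.079  0.195 ]
armLb [0.6735 0.0671 0.195 ]
armRf [ 0.4821 -0.0773  0.195 ]
armRb [ 0.6601 -0.0932  0.195 ]
t1 [ 0.5479 -0.1821  0.04  ]
t2 [ 0.5811 -0.4367  0.04  ]
t3 [ 0.4115 -0.4592  0.04  ]
t4 [ 0.3729 -0.2023  0.04  ]
ball [0.5693 0.1055 0.23  ]
levbase [0.5169 0.1011 0.17  ]
yaw axle -0.08452568234933114 0.19148885826691814
arm yaw -0.06650972873926275 0.18037556401303803
arm yaw -0.08934770219909352 0.1786937601407583
tray c [ 0.47836253 -0.3200751   0.04      ]
0.2567258074743901 -1.4412673947724577
0.2597775865239981 -1.4216693175715047
0.17613396918297736 -3.0268502825596446
0.17102436116877126 -3.0097390706264195
```

```bash
cat >> h.py <<'E'
from scipy.spatial.transform import Rotation as R
def quat(yaw,flip=False):
    x=np.array([-np.sin(yaw),np.cos(yaw),0]);y=np.array([np.cos(yaw),np.sin(yaw),0])
    if flip:x,y=-x,-y
    q=R.from_matrix(np.c_[x,y,[0,0,-1]]).as_quat();return [q[3],q[0],q[1],q[2]]
def toolT():
    T=np.eye(4);q=arm.get_orientation();T[:3,:3]=R.from_quat([q[1],q[2],q[3],q[0]]).as_matrix();T[:3,3]=arm.get_tcp_pos();return T
E
python3 - <<'E'
from h import *
ci=arm.camera_info('wrist');print(ci)
for fl in(0,1):
    for p in([.55,0,.42],[.6,.11,.3],[.44,0,.12],[.478,-.32,.01]):
        s=arm.solve_ik(p,quat(-.08,fl));print(fl,p,None if s is None else np.round(s,2))
print(arm.get_orientation(),arm.get_clock())
E
```

```text
{'fx': 341.59987883104196, 'fy': 341.59987883104196, 'cx': 322.2284486359989, 'cy': 202.32833390800658, 'T_tool_cam': array([[ 3.39041070e-04, -9.51856624e-01, -3.06543395e-01,
         7.90041835e-02],
       [ 9.99998860e-01, -1.28334619e-04,  1.50450751e-03,
        -3.46786210e-04],
       [-1.47141557e-03, -3.06543556e-01,  9.51855495e-01,
        -1.43325658e-01],
       [ 0.00000000e+00,  0.00000000e+00,  0.00000000e+00,
         1.00000000e+00]])}
0 [0.55, 0, 0.42] [-0.22  0.04  1.39 -0.    1.71 -0.14]
0 [0.6, 0.11, 0.3] [-0.01  0.21  1.43 -0.    1.5   0.07]
0 [0.44, 0, 0.12] [-0.27  0.01  2.03 -0.    1.09 -0.19]
0 [0.478, -0.32, 0.01] [-0.8   0.47  1.73 -0.    0.93 -0.72]
1 [0.55, 0, 0.42] [-0.22  0.04  1.39 -0.    1.71  3.01]
1 [0.6, 0.11, 0.3] [-0.01  0.21  1.43 -0.    1.5  -3.07]
1 [0.44, 0, 0.12] [-0.27  0.01  2.03 -0.    1.09  2.95]
1 [0.478, -0.32, 0.01] [-0.8   0.47  1.73 -0.    0.93  2.43]
[-7.39265013e-04  9.93855954e-01  1.10678781e-01  6.59473477e-05] 0.1
```

Run:
```python
from h import *
p=arm.get_tcp_pos();arm.servo_line([p[0],p[1],.36],speed=.2)
arm.goto([.54,.02,.38],quat(-.08)); print(arm.get_clock())
T=toolT();snap('wrist','w1');np.save('pics/w1T.npy',T);print(T.round(4),arm.get_clock())
```

```text
3.4167
[[ 8.120e-02  9.967e-01 -2.000e-04  5.401e-01]
 [ 9.967e-01 -8.120e-02 -2.000e-04  1.920e-02]
 [-2.000e-04 -2.000e-04 -1.000e+00  3.799e-01]
 [ 0.000e+00  0.000e+00  0.000e+00  1.000e+00]] 3.4667
```

View pics/w1.png

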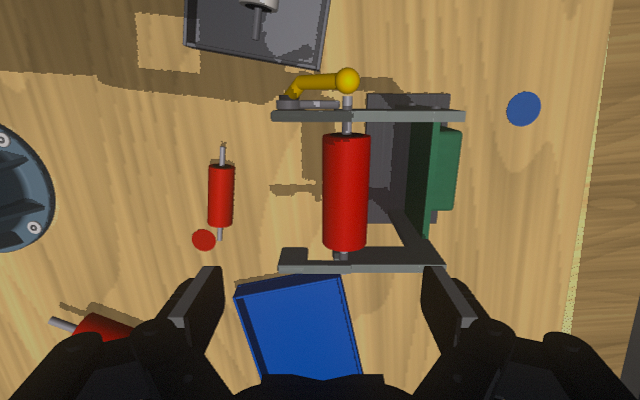

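The seated roller's drum spans about (346,136) to (345,247), its axle passes (347,100) and the lever ball is at (347,80). The arms run along rows ~115 and ~267.

Run:
```python
from h import *
ci=arm.camera_info('wrist');T=np.load('pics/w1T.npy')@ci['T_tool_cam']
for n,u,v,z in[('ball',347,80,.232),('axtip',347,97,.17),('ax2',347,128,.17),('drumtopend',346.5,136,.193),('drumlow',345,249,.18),('axlow',341.5,256,.17),('armLf',271,112,.195),('armLb',465,112,.195),('armRf_in',283,250,.195),('armRb',446,266,.195)]:
    print(n,ray(ci,T,u,v,z).round(4))
d=np.load('pics/w1.npy')
P=[]
for v in range(140,245,3):
    for u in range(318,376): P.append(px('wrist',d,u,v,T,r=0)) if False else None
vv,uu=np.mgrid[140:243,322:370];z=d[140:243,322:370]
C=np.stack([(uu-ci['cx'])/ci['fx']*z,(vv-ci['cy'])/ci['fy']*z,z,np.ones_like(z)],-1)@T.T
Q=C[...,:3].reshape(-1,3);Q=Q[(z.ravel()>0)&(Q[:,2]>.172)]
from scipy.optimize import least_squares
# cylinder r=.025: axis through (x0+a*y, y, z0+b*y)
f=lambda s:np.hypot((Q[:,0]-s[0]-s[1]*Q[:,1])/np.hypot(1,s[1]),Q[:,2]-s[2]-s[3]*Q[:,1])-.025
s=least_squares(f,[.56,.08,.17,0],loss='soft_l1',f_scale=.002);print(s.x.round(4),np.std(s.fun),Q[:,1].min(),Q[:,1].max(),len(Q))
```

```text
ball [0.5675 0.1052 0.232 ]
axtip [0.571  0.0909 0.17  ]
ax2 [0.5693 0.0609 0.17  ]
drumtopend [0.5669 0.0558 0.193 ]
drumlow [ 0.5587 -0.0691  0.18  ]
axlow [ 0.5545 -0.0824  0.17  ]
armLf [0.498  0.0838 0.195 ]
armLb [0.678  0.0692 0.195 ]
armRf_in [ 0.4927 -0.0576  0.195 ]
armRb [ 0.6653 -0.0907  0.195 ]
[ 0.5637  0.0824  0.1703 -0.0011] 0.0005842184332180966 -0.06397145554199848 0.052866324477677265 4788
```

```bash
cat >> h.py <<'E'
YAW=-.082;C=np.array([.5633,-.005])
def W(x,y,z):
    c,s=np.cos(YAW),np.sin(YAW);return [C[0]+c*x-s*y,C[1]+s*x+c*y,z]
E
python3 - <<'E'
from h import *
arm.grasp(20)
arm.goto(W(.040,.110,.31),quat(YAW))
print(arm.servo_line(W(.040,.110,.213),speed=.12,until_force=10),arm.get_force())
print(arm.servo_line(W(-.10,.110,.213),speed=.07,until_force=14),arm.get_force(),arm.get_clock())
p=np.array(arm.get_tcp_pos());d=p[:2]-C;c,s=np.cos(YAW),np.sin(YAW);print(p,c*d[0]+s*d[1],-s*d[0]+c*d[1])
E
```

```text
False [-0.05794792  0.28515606 -0.52707557]
True [1.63745832 0.21862939 0.88015184] 6.5083
[0.58780607 0.1034915  0.21477723] 0.015537391423694754 0.11013419786149888
```

Run:
```python
from h import *
c,s=np.cos(YAW),np.sin(YAW)
for i in range(3):
    r=arm.servo_line(W(-.10,.110,.213),speed=.05,until_force=22)
    p=np.array(arm.get_tcp_pos());d=p[:2]-C;x=c*d[0]+s*d[1]
    print(r,np.round(arm.get_force(),1),arm.get_clock(),x,p[2])
    if x<-.07: break
T=toolT();snap('wrist','w2');np.save('pics/w2T.npy',T)
```

```text
True [ 0.8 -0.3  3. ] 7.4 -0.0048921787144753665 0.21861328357896417
True [-0.8 -0.   3.6] 8.1583 -0.020807204131831458 0.22307418030811518
False [13.2 -0.4  3. ] 9.9167 -0.09602672804712287 0.2153606507200734
```

View pics/w2.png

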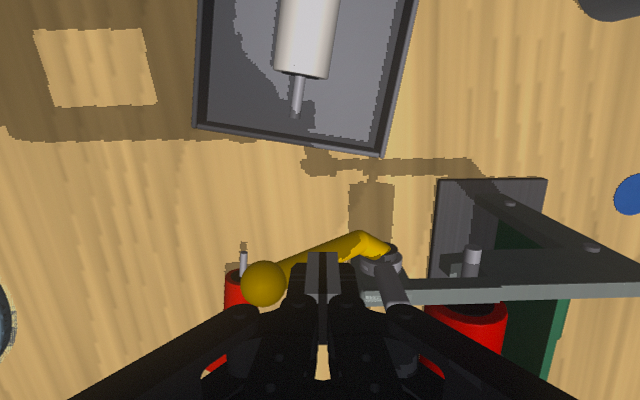

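Run:
```python
from h import *
ci=arm.camera_info('wrist');T=np.load('pics/w2T.npy')@ci['T_tool_cam']
c,s=np.cos(YAW),np.sin(YAW)
P=px('wrist',np.load('pics/w2.npy'),264,284,T);d=P[:2]-C;x=c*d[0]+s*d[1];print('ball surf',P,x,-s*d[0]+c*d[1])
b=ray(ci,T,264,284,.226)[:2]-C;print('ball ray x',c*b[0]+s*b[1])
arm.servo_line(W(-.06,.110,.25),speed=.15)
arm.servo_line(W(-.03,.110,.33),speed=.2)
arm.goto(W(0,0,.33),quat(YAW,True));arm.open();print(arm.get_joint_pos(),arm.get_clock())
T=toolT();snap('wrist','w3');np.save('pics/w3T.npy',T)
```

```text
ball surf [0.45264871 0.11895575 0.23532728] -0.12043247335094238 0.11447600755533432
ball ray x -0.12179979838625553
[-2.19571053e-01  8.95529274e-02  1.51139008e+00 -2.10597276e-05
  1.54070023e+00  3.00403985e+00] 14.3333
```

View pics/w3.png

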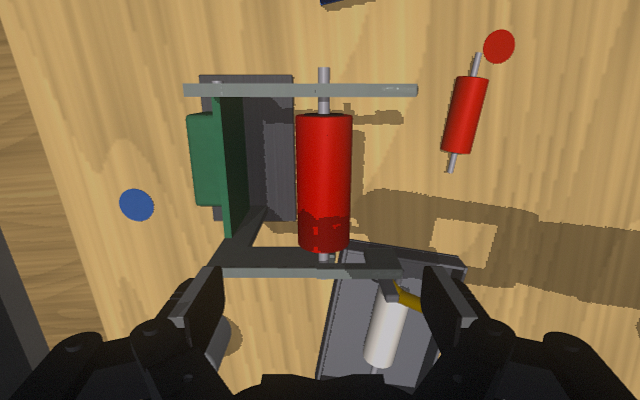

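The ball is now at stand x = −121 mm, so the lever is at its 1.6 stop. The roller is still seated: axle at column 323, drum between rows 115 and 250, centred between the fingers.

Run:
```python
from h import *
print(arm.servo_line(W(0,0,.148),speed=.12,until_force=10),np.round(arm.get_tcp_pos(),4))
f0=np.array(arm.get_force());arm.grasp(40);print(arm.get_finger_gap(),np.round(np.array(arm.get_force())-f0,1))
print(arm.servo_line(W(0,0,.1525),speed=.03,until_force=25),np.round(np.array(arm.get_force())-f0,1),arm.get_tcp_pos())
print(arm.get_clock())
```

```text
False [ 0.5639 -0.0051  0.1488]
0.5755812075244107 [-5.9 -1.2  5.6]
False [-4.3  0.6 -0.5] [ 0.56252597 -0.00482379  0.15201956]
16.7833
```

Run:
```python
from h import *
arm.servo_line(W(0,0,.1532),speed=.03)
print(np.round(arm.get_force(),1),np.round(arm.get_tcp_pos(),4))
r=arm.servo_line(W(-.026,0,.1532),speed=.04,until_force=12);print(r,np.round(arm.get_force(),1),np.round(arm.get_tcp_pos(),4),W(-.026,0,.1532))
if not r:
    r=arm.servo_line(W(-.026,0,.106),speed=.05,until_force=12);print(r,np.round(arm.get_force(),1),np.round(arm.get_tcp_pos(),4))
T=toolT();snap('wrist','w4');np.save('pics/w4T.npy',T);print(arm.get_finger_gap(),arm.get_clock())
```

```text
[-4.   0.4 -4.5] [ 0.5625 -0.0048  0.1524]
False [-0.8 -0.  -4.1] [ 0.5376 -0.0029  0.1534] [np.float64(0.5373873630311194), np.float64(-0.002870388458192261), 0.1532]
False [ 0.1 -0.9 -4. ] [ 0.5378 -0.0029  0.1064]
0.5738844869627507 18.975
```

View pics/w4.png

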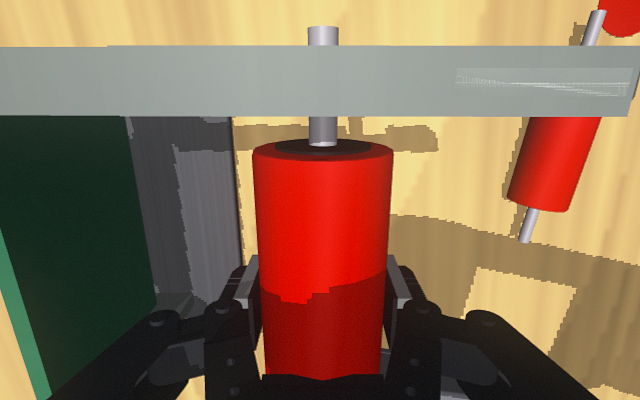

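The red roller is held; its axle (323,30) is now below the arm and ahead of the ledge.

Run:
```python
from h import *
print(arm.servo_line(W(-.18,0,.108),speed=.12,until_force=15),np.round(arm.get_force(),1))
q=quat(.13,True)
arm.servo_line([.40,-.20,.15],speed=.2,rot=q)
arm.servo_line([.478,-.32,.15],speed=.15)
arm.wait(.3);print(arm.get_clock(),arm.get_finger_gap(),np.round(arm.get_force(),1))
T=toolT();snap('wrist','w5');np.save('pics/w5T.npy',T);snap('scene','scene5')
```

```text
False [-0.2 -0.7 -4.1]
23.0333 0.5726038011857429 [-1.2  0.2 -3.4]
```

View pics/w5.png

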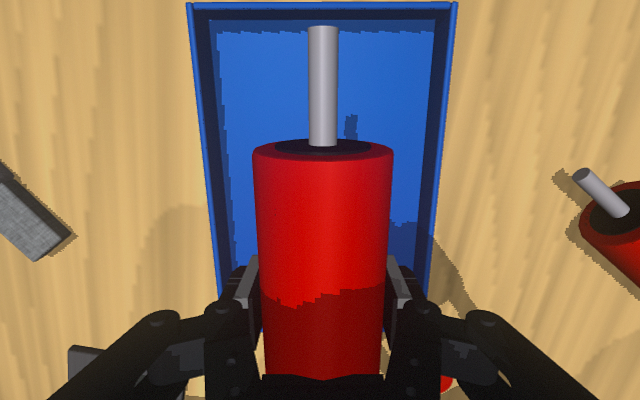

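Aligned with the tray: rim corners at (190,5) and (457,5), axle at column 323, midway. Lowering gently.

Run:
```python
from h import *
ci=arm.camera_info('wrist');T=np.load('pics/w5T.npy')@ci['T_tool_cam']
a,b=[ray(ci,T,u,5,.04) for u in(190,457)];print(a,b,(a+b)/2)
n=np.array([.13,-.9916]);print('centre est',((a+b)/2)[:2]-n*.13)
arm.servo_line([.478,-.32,.03],speed=.1)
r=arm.servo_line([.478,-.32,.005],speed=.02,until_force=4);print(r,np.round(arm.get_force(),1),np.round(arm.get_tcp_pos(),4),arm.get_clock())
```

```text
[ 0.58193061 -0.44037467  0.04      ] [ 0.4078923 -0.4631882  0.04     ] [ 0.49491145 -0.45178144  0.04      ]
centre est [ 0.47801145 -0.32287344]
True [0.1 0.6 5. ] [ 0.4779 -0.3199  0.0088] 25.45
```

Run:
```python
from h import *
arm.open();arm.wait(.3)
arm.servo_line([.478,-.32,.12],speed=.08)
arm.servo_line([.40,-.36,.34],speed=.2)
arm.wait(.5);snap('scene','s6');snap('top','t6')
a=cv2.imread('pics/s6.png')[130:320,140:360];b=cv2.imread('pics/t6.png')[85:275,265:485]
cv2.imwrite('pics/fin.png',np.hstack([cv2.resize(i,(396,342),interpolation=cv2.INTER_CUBIC) for i in(a,b)]));print(arm.get_clock(),np.round(arm.get_force(),1))
```

```text
29.7 [-0.3  0.5 -0.6]
```

View pics/fin.png

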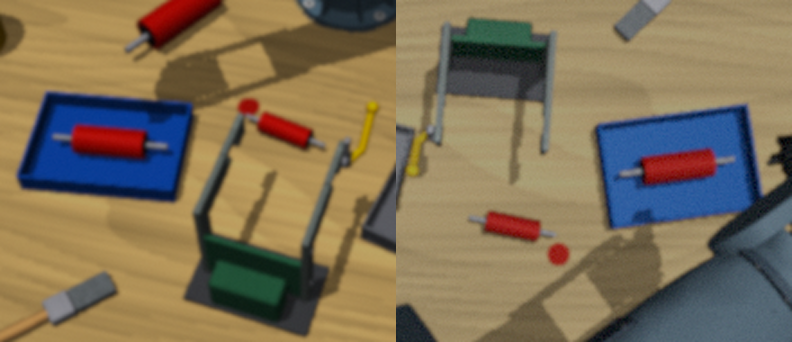

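The roller lies lengthwise in the blue tray (drum at (110,142) and (680,166)). The stand is empty and the lever is open towards the robot (ball at (373,105) and (413,170)).

```bash
python3 -c "
from rig import arm
print(arm.finish_job())"
```

```text
the job is handed in; nothing more can be done
None
```

The job is done and handed in, at about 30 s on the robot's clock. The red roller is in the blue wash tray and the lever is open.

- **Lever:** I pushed it over towards the robot to its stop. The ball measured at stand x = −121 mm, which matches 1.6 rad. The push stopped early three times on brief force changes (limits 14 and 22 N). I carried on each time, and the fourth push reached the stop at about 13 N.
- **Roller:** I gripped the middle-sized red roller, the one seated in the stand, across the drum. I lifted it 4 mm, brought it 26 mm forward, lowered it about 47 mm and drew it out with no contact-force stops.
- **Tray:** I lowered it until a light touch of about 5 N, at the height where its centre is 30 mm above the bench, then released it.

The last pictures show the roller lying lengthwise in the blue tray, the stand empty, the lever still open and the gripper clear. No check failed at the end.

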